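# Put three swapped display samples back on their own boards

### The job

The three samples of the counter display stand on each other's boards. Put the round tin in the middle of the round board, the spice jar in the middle of the square board, both upright, and the flat tin in the middle of the long board, right way up and lying lengthwise along it. The spare black mat is free for parking; leave the orange can, the purple bottle and the dropper bottle where they stand.

Things in the scene. Friction and masses are not known exactly. Their poses are not given: they have to be found in the camera images.
- round_tin_centre (a point): round food tin with a green label and metal lid, 57 mm across, 72 mm high, about 0.18 kg, standing at the start on the long board. Point: its centre, half-way up; z is up when it stands.
- flat_tin_centre (a point): flat oblong tin with rounded corners, white sides and dark blue top, 63 mm (its x) by 105 mm (its y, the long way) by 24 mm high, about 0.15 kg, lying at the start on the square board and reaching a little past its edges. Grasp it across its 63 mm width. Point: its centre, half-way up; z is up when it stands.
- spice_jar_centre (a point): clear spice jar with a green screw cap, 46 mm across, 106 mm high with the cap, about 0.11 kg, standing at the start on the round board. Point: its centre, half-way up; z is up when it stands.
- round_board_top (a point): round plywood board with cork top, 100 mm across: the round tin's place. Fixed to the table; top face 12 mm above the table. Point: the middle of its top face; z up.
- square_board_top (a point): square plywood board with cork top, 92 x 92 mm: the spice jar's place. Fixed to the table; top face 12 mm above the table. Point: the middle of its top face; z up. x and y along its sides.
- long_board_top (a point): oblong plywood board with cork top, 84 mm (x) by 120 mm (y, the long way): the flat tin's place. Fixed to the table; top face 12 mm above the table. Point: the middle of its top face; z up.
- spare_mat_top (a point): octagonal black ribbed rubber mat, 96 mm across its corners, empty at the start: free for parking one thing. Fixed to the table; top face 12 mm above the table. Point: the middle of its top face; z up.
- orange_can_centre (a point): orange drink can, 53 mm across, 134 mm high, loose bystander that must stay where it is. Point: its centre, half-way up; z is up when it stands.
- purple_bottle_centre (a point): purple drink bottle with purple cap, 52 mm across, 150 mm high, loose bystander that must stay where it is. Point: its centre, half-way up; z is up when it stands.
- dropper_bottle_centre (a point): small brown bottle with a black dropper top, 33 mm across, 102 mm high, loose bystander that must stay where it is. Point: its centre, half-way up; z is up when it stands.
Not all that is in view belongs to the job. Leave any turquoise look-alike of the part that bears long_board_top alone.

How it is judged:
At the end, for the whole second after the job is handed in: Round tin on the round board, spice jar on the square board, flat tin on the long board: each within 15 mm of the middle, resting on it (height within 5 mm), upright within 0.12 rad, at rest; the flat tin lengthwise within 0.2 rad, either way round (horizontal distance between round_tin_centre and round_board_top below 0.015 m and z of round_tin_centre in the frame of round_board_top between 0.031 and 0.041 m and angle between each of round_tin_centre, flat_tin_centre, spice_jar_centre's own z axis and vertical below 0.12 rad and horizontal distance between flat_tin_centre and long_board_top below 0.015 m and z of flat_tin_centre in the frame of long_board_top between 0.007 and 0.017 m and horizontal distance between spice_jar_centre and square_board_top below 0.015 m and z of spice_jar_centre in the frame of square_board_top between 0.048 and 0.058 m and angle between the y axis of flat_tin_centre and the y axis of long_board_top, either way round below 0.2 rad and linear speed of each of round_tin, flat_tin, spice_jar below 0.02 m/s); the robot touches nothing.
It fails at once if the orange can is knocked or moved more than 25 mm (distance of orange_can_centre from where it was at the start of the episode above 0.025 m).
It fails at once if the purple bottle is knocked or moved more than 25 mm (distance of purple_bottle_centre from where it was at the start of the episode above 0.025 m).
It fails at once if the dropper bottle is knocked or moved more than 25 mm (distance of dropper_bottle_centre from where it was at the start of the episode above 0.025 m).
It also fails if it takes over 104 s, if anything falls off the work surface, if the arm or the gripper's body presses on something with over 40 N, if the wrist force passes 120 N, or if a joint passes its speed limit or range.

### The arm

A 6-joint arm with a two-finger parallel gripper is mounted at the origin on the work surface; the furniture and walls round the work are solid. World frame = base frame: x ahead of the robot, y to its left, z up, the work surface at z = 0. Lengths are in m, angles in rad, forces in N, time in s.
With the tool pointing down it reaches from about 0.275 to 0.85 m from the base axis. Payload 19 kg.
Tool frame: the origin (TCP) lies on the centre line of the jaws, within the pads' length; the fingertips stand manip.tips_ahead ahead of it and the grasp point (between the pads) lies 8 mm behind it (manip.tips_ahead is the distance from the TCP to the fingertips, in m); z points along the fingers, y is the line along which they close (so a half turn about z gives the same grasp; the last joint's range is limited). The gripper opens to 85 mm and grips with 20 to 120 N. Pads are 22 mm wide; open, the fingers measure 114 mm over their backs; the gripper's body (76 mm by 85 mm) begins 54 mm behind the grasp point. The pads swing forward as they close: fully open they stand 13 mm farther back than shut.
Start: joints at [-1.353, 0.15, 1.437, -0, 1.554, -0.134], TCP at [0.198, -0.54, 0.242] pointing down, gripper open.
Joint ranges: [-2.8, 2.8], [-0.68, 2.1], [0.12, 2.68], [-1.39, 4.53], [0.16, 2.79], [-2.81, 2.81]. Speed limits (rad/s): [1.89, 1.89, 2.22, 3.01, 3.01, 3.01].

### API

Orientations are given as a unit quaternion [w, x, y, z].
In Python, from plant import manip, eyes, nets gives the robot as it stands.
- The arm moves only by the tool step_arm, never from a script. Its argument "targets" is text: rows parted by semicolons, each of 7 numbers parted by spaces: the turn, a rotation vector about the tool's x, y, z in degrees, then the shift along the tool's x, y, z in units of 25 mm (1.0 is 25 mm), then the opening, from -1 (shut) to 1 (fully open). In form: wx wy wz x y z gripper; .... A call has 1 to 12 rows; each row is the pose to reach, as a shift and turn from the pose commanded when the call began, along the tool's axes at that moment; what a row does not reach only later rows make up. A row lasts 1/10 s, in which the tool goes at most 50 mm and 8.59 degrees, less where a joint would pass 70% of its speed; a pose out of reach is approached as far as the arm can. A call with a gripper value outside its range is refused whole. The fingers move at their own pace and stop on an object; the grip force is fixed at half the most. Time passes only in rows, so rows that repeat a pose let the fingers close. It gives the time, the measured TCP pose, the force, the opening and the grip force at its end, in the units of the state.
- manip.get_obs(): the state, without advancing time (a new reading comes with each control period).
- eyes.grab_frame(name): name is "side" or "top"; returns (picture, depth): 400x640x3 uint8, blue, green, red; 400x640 float32, m along the optical axis (not along the pixel's ray), 0 where there is no reading.
- eyes.camera_model(name): a dict with "camera_matrix" (3x3 intrinsics, pixels), "eye" and "orientation" of the camera in the world. Camera axes: x right, y down, z forward; pixel columns grow to the right and rows downward; lengths in m; the calibration is good to about 2 mm. A picture is of the moment at which its call begins. camera_model takes no time and is no camera call.
- manip.close_job(): hands the job in; it is judged then, once.
Trained networks look in the newest picture that a camera, given by its name, has taken for a name from the list of things; names that differ only in an ending like _2 or _b are one class to them, and where a whole thing is asked for, a point or a joint stands for the part that bears it (a point fixed in the world has none). Each returns a list of dicts, best first, with "conf" (0 to 1); they miss things now and then, are a little off and sometimes report something else, mostly with a low value. They report only what shows in the picture. A call takes as long as a camera call. They do not tell look-alikes from the thing itself.
- nets.masks_of(camera, target): "mask" (400x640 bool, what is visible of it) and "at" ([column, row] in pixels, amid what is visible of it).
- nets.pinpoint(camera, target): "at" ([column, row] in pixels: a listed point, or the origin of a listed thing).
The state is a dict: "t": time; "q": joint angles; "qd": joint speeds; "joint_efforts": joint torques, N m; "position": TCP position; "orientation": TCP orientation; "ft_force": force on the tool from outside, world axes, zero at the start; "ft_torque": the same for the moment, N m; "opening": finger opening in m; "finger_force": force on a finger pad.
Only numpy, scipy, OpenCV 4.12 (cv2) and the standard library are available. Lean on these libraries where they do the work, as an engineer would, in place of code of your own. Each camera call takes 0.05 s, during which the arm holds its last target. There are 200 camera calls.

## Working session

There is one attempt and no reset: what is moved stays moved. The work goes in short steps, Python scripts to look and compute and a tool call to move; the robot and the scene stay as the last step left them, time stands still between calls to the robot, and variables do not carry over. Pictures are saved under pics/ and viewed, at most 14 in all, crops included, and the job is handed in when it is done.

Besides the shell and the picture viewer there is one more tool, called by a JSON object that holds its "method" and its "body". step_arm: Moves the arm, as the interface text tells. Its arguments: {"type":"object","properties":{"targets":{"type":"string"}},"required":["targets"]}

```bash
ls; mkdir -p pics; python3 - <<'E'
from plant import manip, eyes, nets
import cv2
print(manip.get_obs(), manip.tips_ahead)
for n in("top","side"):
    p,d=eyes.grab_frame(n); cv2.imwrite(f"pics/{n}0.png",p); print(n,eyes.camera_model(n))
E
```

```text
pics
{'t': 0.0, 'q': array([-1.35298350e+00,  1.50979717e-01,  1.43799041e+00,  2.78261798e-05,
        1.55380138e+00, -1.34032019e-01]), 'qd': array([ 0.00013547, -0.00150572, -0.00015871, -0.00119148,  0.000648  ,
       -0.00085136]), 'joint_efforts': array([ 3.47727029e-03, -7.13070917e+01, -5.70866990e+01, -5.75277477e-05,
        8.92290438e-03, -7.64790684e-05]), 'position': array([ 0.19808704, -0.53956937,  0.24169925]), 'orientation': array([-5.89495037e-04,  9.84565390e-01,  1.75016129e-01, -1.07854879e-05]), 'ft_force': array([-0.20420013, -0.04323475, -0.37567744]), 'ft_torque': array([ 0.02778753, -0.00620485, -0.0183491 ]), 'finger_force': 0.0, 'opening': 0.08532880913177701} 0.011
top {'camera_matrix': array([[381.44408985,   0.        , 315.12224209],
       [  0.        , 381.44408985, 198.88998233],
       [  0.        ,   0.        ,   1.        ]]), 'eye': array([0.22668189, 0.02023984, 1.19265605]), 'orientation': array([ 0.02463775, -0.69952493,  0.71290365, -0.04273456])}
side {'camera_matrix': array([[394.06837625,   0.        , 316.52287246],
       [  0.        , 394.06837625, 197.67278349],
       [  0.        ,   0.        ,   1.        ]]), 'eye': array([0.13981532, 0.93843247, 0.68525413]), 'orientation': array([ 0.05762896, -0.10374836,  0.87004504, -0.47847341])}
```

View pics/top0.png

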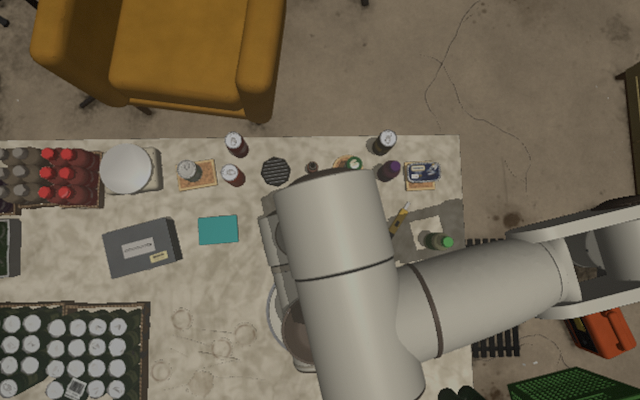

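View pics/side0.png

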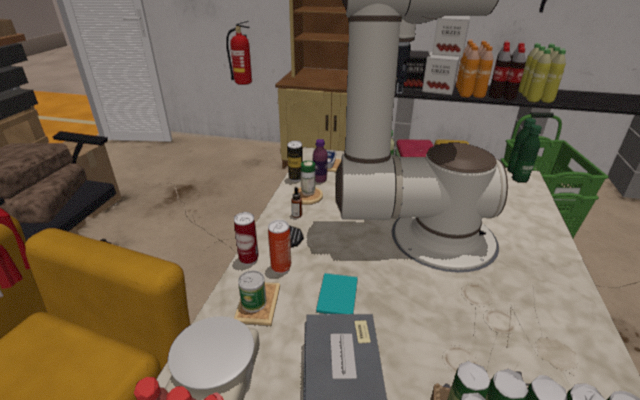

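```bash
cat > h.py <<'E'
from plant import manip, eyes, nets
import numpy as np, cv2
from scipy.spatial.transform import Rotation as R
def cam(n):
    m=eyes.camera_model(n);q=m["orientation"]
    return m["camera_matrix"],np.array(m["eye"]),R.from_quat([q[1],q[2],q[3],q[0]]).as_matrix()
def ray(n,px,z):
    K,e,M=cam(n);d=M@np.linalg.solve(K,[px[0],px[1],1.]);return e+d*(z-e[2])/d[2]
def cloud(n,depth,mask):
    K,e,M=cam(n);v,u=np.nonzero(mask&(depth>0));z=depth[v,u]
    return (M@(np.linalg.inv(K)@np.c_[u,v,np.ones(len(u))].T*z)).T+e
def pose():
    o=manip.get_obs();q=o["orientation"];return np.array(o["position"]),R.from_quat([q[1],q[2],q[3],q[0]]).as_matrix()
E
python3 - <<'E'
from h import *
for c in("top","side"):
    p,d=eyes.grab_frame(c)
    for n in "round_tin_centre flat_tin_centre spice_jar_centre round_board_top square_board_top long_board_top spare_mat_top orange_can_centre purple_bottle_centre dropper_bottle_centre".split():
        for r in nets.masks_of(c,n)[:3]:
            if r["conf"]<.3: continue
            P=cloud(c,d,r["mask"]); 
            if len(P)<5: continue
            zt=np.percentile(P[:,2],95);T=P[P[:,2]>zt-.008];b=cv2.minAreaRect((T[:,:2]*1000).astype(np.float32))
            print(c,n,round(r["conf"],2),np.round(r["at"]),len(P),"ztop %.3f"%zt,"rect",np.round(b[0]),np.round(b[1]),round(b[2]))
E
```

```text
top round_tin_centre 0.77 [191. 173.] 467 ztop 0.086 rect [428. 365.] [55. 55.] 89
top round_tin_centre 0.73 [204. 177.] 621 ztop 0.017 rect [421. 356.] [ 81. 121.] 11
top flat_tin_centre 0.87 [423. 173.] 635 ztop 0.038 rect [ 416. -347.] [ 63. 104.] 4
top spice_jar_centre 0.67 [354. 163.] 175 ztop 0.122 rect [ 434. -123.] [44. 35.] 88
top spice_jar_centre 0.44 [417. 185.] 236 ztop 0.017 rect [ 387. -325.] [115.  65.] 52
top round_board_top 0.55 [340. 161.] 120 ztop 0.017 rect [457. -95.] [27. 55.] 44
top square_board_top 0.57 [417. 184.] 304 ztop 0.016 rect [ 408. -342.] [89. 92.] 2
top long_board_top 0.92 [220. 225.] 1109 ztop 0.017 rect [252. 289.] [ 84. 121.] 4
top long_board_top 0.62 [204. 178.] 614 ztop 0.017 rect [423. 355.] [ 83. 118.] 9
top spare_mat_top 0.96 [276. 172.] 658 ztop 0.017 rect [429. 110.] [86. 89.] 29
top orange_can_centre 0.71 [233. 175.] 440 ztop 0.135 rect [409. 230.] [48. 47.] 43
top purple_bottle_centre 0.9 [387. 170.] 371 ztop 0.153 rect [ 416. -232.] [29. 28.] 59
top dropper_bottle_centre 0.51 [311. 170.] 111 ztop 0.100 rect [377.  -1.] [ 12. 126.] 86
si
[... 578 characters left out ...]
332.] [81. 20.] 82
side square_board_top 0.43 [310. 176.] 472 ztop 0.118 rect [ 427. -120.] [43. 46.] 57
side long_board_top 0.85 [267. 312.] 841 ztop 0.013 rect [418. 358.] [ 82. 122.] 9
side long_board_top 0.83 [336. 295.] 1349 ztop 0.013 rect [248. 291.] [ 84. 122.] 4
side long_board_top 0.67 [253. 289.] 1016 ztop 0.082 rect [425. 366.] [55. 58.] 28
side spare_mat_top 0.78 [295. 235.] 212 ztop 0.013 rect [401. 103.] [36. 85.] 17
side orange_can_centre 0.96 [280. 246.] 1084 ztop 0.131 rect [406. 231.] [47. 51.] 17
side purple_bottle_centre 0.76 [319. 160.] 530 ztop 0.147 rect [ 412. -229.] [28. 26.] 26
side dropper_bottle_centre 0.49 [298. 203.] 218 ztop 0.081 rect [429.   2.] [17. 14.] 18
```

Candidates:
- **Round tin:** top (190,171), on cork, green label. Not the dark red can (236,145), orange can (233,175) or crate cans (bottom left).
- **Jar:** (354,163), on the round board. Not the green-capped bottle (440,241).
- **Flat tin:** (423,173).
- **Long board:** the cork one at (204,177). Not the turquoise one (218,230).
- **Mat:** (276,172).

The plan is round tin to mat, flat tin to long board, jar to square board, then round tin to round board.

```bash
python3 - <<'E'
import cv2
a=cv2.imread("pics/side0.png")[130:330,220:370];b=cv2.imread("pics/top0.png")[120:260,160:460]
cv2.imwrite("pics/crop1.png",cv2.resize(a,None,fx=2.9,fy=2.9,interpolation=2))
E
```

```text
(no output)
```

View pics/crop1.png

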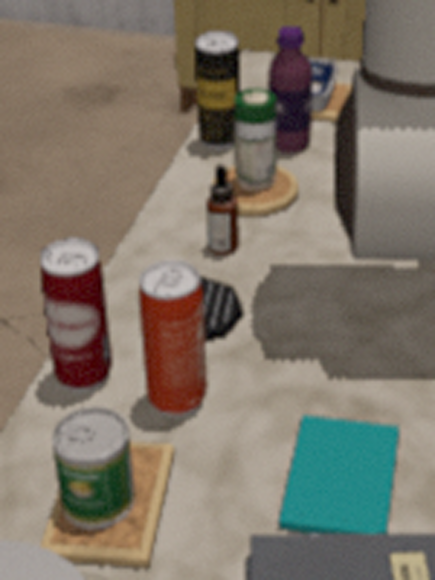

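{"method": "step_arm", "body": {"targets": "0 0 -69.8 10.9 -6.2 -2.4 1;0 0 -69.8 10.9 -6.2 -2.4 1;0 0 -69.8 10.9 -6.2 -2.4 1;0 0 -69.8 10.9 -6.2 -2.4 1;0 0 -69.8 10.9 -6.2 -2.4 1;0 0 -69.8 10.9 -6.2 -2.4 1;0 0 -69.8 10.9 -6.2 -2.4 1;0 0 -69.8 10.9 -6.2 -2.4 1;0 0 -69.8 10.9 -6.2 -2.4 1;0 0 -69.8 10.9 -6.2 -2.4 1;0 0 -69.8 10.9 -6.2 -2.4 1;0 0 -69.8 10.9 -6.2 -2.4 1"}}

```text
t: 2.4
position: [0.4002, -0.3008, 0.3022]
orientation: [-0.0, 0.709, 0.706, 0.0]
ft_force: [-0.5, 0.5, -0.7]
opening: 0.0853
finger_force: 0.0
```

The crop confirms it: green-label tin on the cork long board at about (252,290) in the side view, jar on the round board (307,177), flat tin behind (331,157), turquoise board separate at (338,293). Next, move over the round tin.

{"method": "step_arm", "body": {"targets": "0 0 0 26.7 1.1 0 1;0 0 0 26.7 1.1 0 1;0 0 0 26.7 1.1 0 1;0 0 0 26.7 1.1 0 1;0 0 0 26.7 1.1 0 1;0 0 0 26.7 1.1 0 1;0 0 0 26.7 1.1 0 1;0 0 0 26.7 1.1 0 1;0 0 0 26.7 1.1 0 1;0 0 0 26.7 1.1 0 1;0 0 0 26.7 1.1 0 1;0 0 0 26.7 1.1 0 1"}}

```text
t: 3.6
position: [0.4254, 0.3011, 0.3024]
orientation: [0.0, 0.708, 0.706, 0.0]
ft_force: [1.5, -0.8, 0.4]
opening: 0.0855
finger_force: 0.0
```

```bash
cat > look.py <<'E'
from h import *
import sys
for c in("top","side"):
    p,d=eyes.grab_frame(c)
    for n in sys.argv[1:]:
        for r in nets.masks_of(c,n)[:3]:
            P=cloud(c,d,r["mask"])
            if r["conf"]<.3 or len(P)<30: continue
            zt=np.percentile(P[:,2],95);T=P[P[:,2]>zt-.008];b=cv2.minAreaRect((T[:,:2]*1000).astype(np.float32));k=cv2.minEnclosingCircle((T[:,:2]*1000).astype(np.float32))
            print(c,n,round(r["conf"],2),np.round(r["at"]),len(P),"ztop %.3f"%zt,"rect",np.round(b[0]),np.round(b[1]),round(b[2]),"circ",np.round(k[0]),round(k[1]))
print(manip.get_obs()["t"],pose()[0])
E
python3 look.py square_board_top round_board_top spice_jar_centre flat_tin_centre round_tin_centre
```

```text
top square_board_top 0.75 [416. 186.] 248 ztop 0.017 rect [ 408. -340.] [90. 89.] 3 circ [ 406. -340.] 60
top round_board_top 0.6 [342. 173.] 523 ztop 0.017 rect [ 427. -112.] [99. 90.] 38 circ [ 430. -115.] 50
top spice_jar_centre 0.69 [354. 167.] 273 ztop 0.122 rect [ 429. -121.] [41. 44.] 74 circ [ 429. -123.] 22
top flat_tin_centre 0.8 [424. 174.] 669 ztop 0.038 rect [ 416. -348.] [ 63. 107.] 2 circ [ 415. -349.] 54
side round_board_top 0.83 [309. 195.] 246 ztop 0.013 rect [404. -83.] [ 74. 136.] 19 circ [411. -81.] 74
side spice_jar_centre 0.33 [264. 312.] 842 ztop 0.013 rect [419. 358.] [ 84. 121.] 9 circ [413. 359.] 67
side flat_tin_centre 0.7 [307. 196.] 252 ztop 0.014 rect [407. -81.] [ 78. 151.] 17 circ [421. -77.] 79
side flat_tin_centre 0.56 [333. 157.] 118 ztop 0.035 rect [ 390. -318.] [ 27. 169.] 11 circ [ 402. -316.] 85
side round_tin_centre 0.65 [252. 289.] 952 ztop 0.082 rect [425. 366.] [53. 57.] 21 circ [425. 366.] 29
4.2 [0.4258622  0.29842778 0.30261098]
```

{"method": "step_arm", "body": {"targets": "0 0 0 2.7 0 0 1;0 0 0 2.7 0 0 1;0 0 0 2.7 0 0 1;0 0 0 2.7 0 4 1;0 0 0 2.7 0 8 1;0 0 0 2.7 0 9.5 1;0 0 0 2.7 0 10.1 1;0 0 0 2.7 0 10.1 1;0 0 0 2.7 0 10.1 1"}}

```text
t: 5.1
position: [0.4231, 0.3641, 0.0446]
orientation: [-0.001, 0.708, 0.707, -0.004]
ft_force: [-0.3, 0.8, 0.6]
opening: 0.0851
finger_force: 0.0
```

```bash
python3 - <<'E'
from h import *
p,d=eyes.grab_frame("side");cv2.imwrite("pics/g1.png",cv2.resize(p[180:340,170:370],None,fx=3,fy=3));print(manip.get_obs()["t"],pose()[0])
E
```

```text
5.15 [0.42461861 0.36522883 0.04801429]
```

View pics/g1.png

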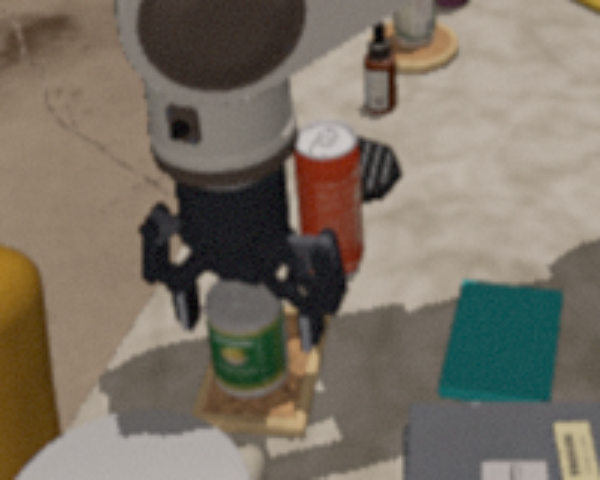

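The fingers straddle the tin at about (245,340) in the crop, clear of the orange can. Closing and lifting.

{"method": "step_arm", "body": {"targets": "0 0 0 0 0 0 -1;0 0 0 0 0 0 -1;0 0 0 0 0 0 -1;0 0 0 0 0 0 -1;0 0 0 0 0 0 -1;0 0 0 0 0 0 -1;0 0 0 0 0 -2 -1;0 0 0 0 0 -4 -1;0 0 0 0 0 -6 -1;0 0 0 0 0 -7 -1;0 0 0 0 0 -7 -1"}}

```text
t: 6.25
position: [0.4268, 0.3674, 0.2312]
orientation: [0.001, 0.707, 0.707, 0.004]
ft_force: [-0.4, 0.4, -2.0]
opening: 0.0562
finger_force: 65.2
```

{"method": "step_arm", "body": {"targets": "0 0 0 -2 0 0 -1;0 0 0 -4 0 0 -1;0 0 0 -6 0 0 -1;0 0 0 -8 0 0 -1;0 0 0 -9.5 0 0 -1;0 0 0 -10.2 0 0 -1;0 0 0 -10.2 0 0 -1;0 0 0 -10.2 0 0 -1;0 0 0 -10.2 0 2 -1;0 0 0 -10.2 0 4 -1;0 0 0 -10.2 0 5 -1;0 0 0 -10.2 0 5 -1"}}

```text
t: 7.45
position: [0.4236, 0.1124, 0.0969]
orientation: [-0.002, 0.707, 0.707, -0.002]
ft_force: [0.4, 0.9, -1.5]
opening: 0.0561
finger_force: 65.4
```

{"method": "step_arm", "body": {"targets": "0 0 0 0 0 1 -1;0 0 0 0 0 1.6 -1;0 0 0 0 0 1.9 -1;0 0 0 0 0 1.9 -1;0 0 0 0 0 1.9 -1;0 0 0 0 0 1.9 1;0 0 0 0 0 1.9 1;0 0 0 0 0 1.9 1;0 0 0 0 0 1.9 1;0 0 0 0 0 1.9 1;0 0 0 0 0 0 1;0 0 0 0 0 -2 1"}}

```text
t: 8.65
position: [0.4245, 0.1115, 0.1502]
orientation: [-0.001, 0.707, 0.707, -0.001]
ft_force: [0.9, 0.1, 0.8]
opening: 0.0852
finger_force: 0.0
```

{"method": "step_arm", "body": {"targets": "0 0 0 0 0 -2 1;0 0 0 0 0 -4 1;0 0 0 -2 0 -4.5 1;0 0 0 -4 0 -4.5 1;0 0 -3 -18.4 -0.4 -4.5 1;0 0 -3 -18.4 -0.4 -4.5 1;0 0 -3 -18.4 -0.4 -4.5 1;0 0 -3 -18.4 -0.4 -4.5 1;0 0 -3 -18.4 -0.4 -4.5 1;0 0 -3 -18.4 -0.4 -4.5 1;0 0 -3 -18.4 -0.4 -4.5 1;0 0 -3 -18.4 -0.4 -4.5 1"}}

```text
t: 9.85
position: [0.4142, -0.3525, 0.2613]
orientation: [-0.001, 0.69, 0.724, -0.0]
ft_force: [0.2, 0.1, 0.4]
opening: 0.0854
finger_force: 0.0
```

```bash
python3 look.py long_board_top round_tin_centre round_board_top spare_mat_top
```

```text
top long_board_top 0.62 [197. 173.] 1069 ztop 0.017 rect [423. 356.] [ 85. 121.] 9 circ [421. 356.] 69
top round_tin_centre 0.87 [274. 167.] 347 ztop 0.085 rect [428. 109.] [53. 54.] 43 circ [429. 109.] 28
top round_tin_centre 0.47 [310. 166.] 116 ztop 0.099 rect [433.  -5.] [12. 12.] 88 circ [434.  -4.] 6
top round_board_top 0.78 [344. 177.] 486 ztop 0.017 rect [ 425. -110.] [96. 84.] 41 circ [ 429. -114.] 49
top spare_mat_top 0.87 [281. 181.] 301 ztop 0.016 rect [430. 110.] [87. 88.] 30 circ [429. 111.] 47
side long_board_top 0.81 [260. 301.] 1620 ztop 0.013 rect [415. 387.] [ 84. 181.] 9 circ [420. 385.] 93
side long_board_top 0.78 [338. 291.] 1430 ztop 0.013 rect [248. 290.] [ 84. 123.] 4 circ [250. 290.] 70
side round_tin_centre 0.9 [292. 217.] 392 ztop 0.083 rect [414. 156.] [ 54. 152.] 15 circ [407. 154.] 76
side round_tin_centre 0.41 [308. 175.] 465 ztop 0.118 rect [ 427. -120.] [45. 48.] 40 circ [ 426. -121.] 26
side round_board_top 0.79 [309. 196.] 222 ztop 0.013 rect [406. -86.] [ 74. 137.] 19 circ [423. -80.] 71
10.35 [ 0.41544563 -0.34757231  0.26263779]
```

{"method": "step_arm", "body": {"targets": "0 0 0 0 0 2 1;0 0 0 0 0 4 1;0 0 0 0 0 6 1;0 0 0 0 0 7.8 1;0 0 0 0 0 8.6 1;0 0 0 0 0 9.1 1;0 0 0 0 0 9.35 1;0 0 0 0 0 9.35 1;0 0 0 0 0 9.35 -1;0 0 0 0 0 9.35 -1;0 0 0 0 0 9.35 -1;0 0 0 0 0 9.35 -1"}}

```text
t: 11.55
position: [0.4156, -0.3489, 0.0303]
orientation: [0.001, 0.689, 0.725, -0.0]
ft_force: [-4.0, 3.6, 14.0]
opening: 0.0581
finger_force: 61.6
```

{"method": "step_arm", "body": {"targets": "0 0 0 0 0 0 -1;0 0 0 0 0 0 -1;0 0 0 0 0 -1 -1;0 0 0 0 0 -3 -1;0 0 0 0 0 -5 -1;0 0 0 0 0 -7 -1;0 0 0 0 0 -8 -1;0 0 0 0 0 -8 -1;0 0 0 0 0 -8 -1"}}

```text
t: 12.45
position: [0.4151, -0.3483, 0.2287]
orientation: [0.0, 0.689, 0.725, -0.0]
ft_force: [-1.4, -0.5, -2.4]
opening: 0.0581
finger_force: 65.8
```

{"method": "step_arm", "body": {"targets": "0 0 0 1.5 0 0 -1;0 0 0 3.3 0 0 -1;0 0 -6.1 28.2 1.7 0 -1;0 0 -6.1 28.2 1.7 0 -1;0 0 -6.1 28.2 1.7 0 -1;0 0 -6.1 28.2 1.7 0 -1;0 0 -6.1 28.2 1.7 0 -1;0 0 -6.1 28.2 1.7 0 -1;0 0 -6.1 28.2 1.7 0 -1;0 0 -6.1 28.2 1.7 0 -1;0 0 -6.1 28.2 1.7 0 -1;0 0 -6.1 28.2 1.7 0 -1"}}

```text
t: 13.65
position: [0.4182, 0.236, 0.2272]
orientation: [-0.0, 0.649, 0.761, -0.001]
ft_force: [0.6, -1.2, -1.7]
opening: 0.0577
finger_force: 65.8
```

```bash
python3 - <<'E'
from h import *
p,x=pose();print(p,np.degrees(np.arctan2(x[1,0],x[0,0])))
d=np.array([.4205,.357,.228])-p;print("units",x.T@d/.025)
E
```

```text
[0.41816205 0.2359719  0.2271767 ] 99.07143096533493
units [ 4.76581783  0.85556535 -0.03604532]
```

{"method": "step_arm", "body": {"targets": "0 0 0 1.5 0.2 0 -1;0 0 0 3 0.5 0 -1;0 0 0 4.2 0.8 0 -1;0 0 0 4.7 0.85 0 -1;0 0 0 4.7 0.85 0 -1;0 0 0 4.7 0.85 0 -1"}}

```text
t: 14.25
position: [0.4214, 0.3526, 0.2276]
orientation: [-0.0, 0.649, 0.761, -0.001]
ft_force: [-0.1, -0.0, -1.6]
opening: 0.0584
finger_force: 65.7
```

```bash
python3 look.py flat_tin_centre; python3 - <<'E'
from h import *
q,d=eyes.grab_frame("side");cv2.imwrite("pics/f1.png",cv2.resize(q[180:340,170:370],None,fx=3,fy=3))
p,x=pose();print(p,np.degrees(np.arctan2(x[1,0],x[0,0])))
d=np.array([.4205,.357,.228])-p;print("units",x.T@d/.025)
E
```

```text
top flat_tin_centre 0.54 [186. 157.] 220 ztop 0.328 rect [376. 291.] [130.  17.] 81 circ [372. 292.] 65
side flat_tin_centre 0.88 [248. 224.] 1055 ztop 0.232 rect [421. 353.] [ 61. 108.] 9 circ [421. 353.] 55
14.45 [0.4218557  0.35243488 0.22870617]
[0.42184747 0.35257592 0.2287512 ] 98.9995413063813
units [ 0.18321238 -0.02556111  0.03006394]
```

View pics/f1.png

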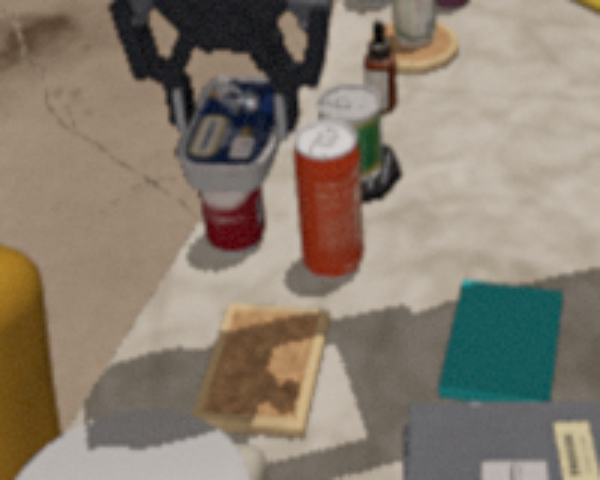

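The flat tin is held level, lengthwise along the board. Held tin at crop (230,130), board at (265,370). Lowering with a 5 mm shift.

{"method": "step_arm", "body": {"targets": "0 0 0 0.2 -0.03 2 -1;0 0 0 0.2 -0.03 4 -1;0 0 0 0.2 -0.03 6 -1;0 0 0 0.2 -0.03 7 -1;0 0 0 0.2 -0.03 7.6 -1;0 0 0 0.2 -0.03 7.9 -1;0 0 0 0.2 -0.03 7.9 -1;0 0 0 0.2 -0.03 7.9 -1;0 0 0 0.2 -0.03 7.9 1;0 0 0 0.2 -0.03 7.9 1;0 0 0 0.2 -0.03 7.9 1;0 0 0 0.2 -0.03 7.9 1"}}

```text
t: 15.7
position: [0.4202, 0.3582, 0.0313]
orientation: [-0.0, 0.649, 0.761, 0.0]
ft_force: [-0.0, -0.5, -0.8]
opening: 0.0851
finger_force: 0.0
```

{"method": "step_arm", "body": {"targets": "0 0 0 0 0 0 1;0 0 0 0 0 0 1;0 0 0 0 0 -2 1;0 0 0 0 0 -4 1;0 0 0 0 0 -6 1;0 0 0 0 0 -8 1;0 0 0 0 0 -10 1;0 0 0 0 0 -10.4 1;0 0 0 0 0 -10.4 1"}}

```text
t: 16.6
position: [0.4206, 0.3584, 0.2929]
orientation: [0.0, 0.649, 0.761, 0.002]
ft_force: [-0.8, -0.0, -0.8]
opening: 0.0852
finger_force: 0.0
```

```bash
python3 look.py flat_tin_centre square_board_top; python3 - <<'E'
from h import *
p,x=pose();print(p,np.degrees(np.arctan2(x[1,0],x[0,0])))
d=np.array([.4285,-.1215,.29])-p;print("units to jar",x.T@d/.025)
E
```

```text
top flat_tin_centre 0.86 [198. 169.] 471 ztop 0.039 rect [384. 303.] [208.  70.] 39 circ [386. 300.] 108
top square_board_top 0.82 [419. 174.] 877 ztop 0.017 rect [ 409. -342.] [92. 92.] 2 circ [ 409. -342.] 61
side flat_tin_centre 0.57 [256. 295.] 1081 ztop 0.035 rect [420. 360.] [ 63. 106.] 9 circ [422. 359.] 55
side square_board_top 0.69 [334. 167.] 168 ztop 0.014 rect [ 385. -341.] [48. 96.] 4 circ [ 386. -341.] 49
16.9 [0.41992073 0.35797424 0.28966492]
[0.41992073 0.35797424 0.28966492] 99.05589056134167
units to jar [-1.89939279e+01 -2.67982643e+00  7.16782663e-03]
```

{"method": "step_arm", "body": {"targets": "0 0 0 -1.5 -0.2 0 1;0 0 9 -19 -2.7 0 1;0 0 9 -19 -2.7 0 1;0 0 9 -19 -2.7 0 1;0 0 9 -19 -2.7 0 1;0 0 9 -19 -2.7 0 1;0 0 9 -19 -2.7 0 1;0 0 9 -19 -2.7 0 1;0 0 9 -19 -2.7 0 1;0 0 9 -19 -2.7 0 1;0 0 9 -19 -2.7 0 1;0 0 9 -19 -2.7 0 1"}}

```text
t: 18.1
position: [0.428, -0.1222, 0.2903]
orientation: [-0.001, 0.708, 0.707, -0.0]
ft_force: [0.2, -0.3, 1.2]
opening: 0.0855
finger_force: 0.0
```

```bash
python3 - <<'E'
from h import *
p,x=pose();print(p,np.degrees(np.arctan2(x[1,0],x[0,0])))
d=np.array([.4285,-.1215,.075])-p;print("units to jar",x.T@d/.025)
E
python3 look.py spice_jar_centre
```

```text
[ 0.42801754 -0.12215269  0.29030581] 89.92886671209195
units to jar [0.01843141 0.0301001  8.61222112]
top spice_jar_centre 0.55 [353. 165.] 246 ztop 0.123 rect [ 428. -121.] [42. 39.] 17 circ [ 429. -122.] 22
top spice_jar_centre 0.39 [276. 170.] 306 ztop 0.086 rect [427. 110.] [52. 51.] 27 circ [428. 109.] 27
side spice_jar_centre 0.42 [289. 219.] 378 ztop 0.083 rect [418. 157.] [ 54. 151.] 9 circ [409. 157.] 77
18.3 [ 0.42835518 -0.12045072  0.29100743]
```

{"method": "step_arm", "body": {"targets": "0 0 0 0 0 2 1;0 0 0 0 0 4 1;0 0 0 0 0 6 1;0 0 0 0 0 7.6 1;0 0 0 0 0 8.4 1;0 0 0 0 0 8.7 1;0 0 0 0 0 8.7 1;0 0 0 0 0 8.7 -1;0 0 0 0 0 8.7 -1;0 0 0 0 0 8.7 -1;0 0 0 0 0 8.7 -1;0 0 0 0 0 8.7 -1"}}

```text
t: 19.5
position: [0.4286, -0.1218, 0.0747]
orientation: [0.001, 0.707, 0.707, 0.0]
ft_force: [-3.8, -0.3, 11.1]
opening: 0.0445
finger_force: 58.5
```

{"method": "step_arm", "body": {"targets": "0 0 0 0 0 0 -1;0 0 0 0 0 0 -1;0 0 0 0 0 -1 -1;0 0 0 0 0 -3 -1;0 0 0 0 0 -5 -1;0 0 0 0 0 -7 -1;0 0 0 0 0 -7.5 -1;0 0 0 0 0 -7.5 -1;0 0 0 0 0 -7.5 -1"}}

```text
t: 20.4
position: [0.4279, -0.1214, 0.2597]
orientation: [-0.001, 0.707, 0.707, -0.0]
ft_force: [0.7, -0.4, -1.6]
opening: 0.0445
finger_force: 61.2
```

```bash
python3 - <<'E'
from h import *
q,d=eyes.grab_frame("side");cv2.imwrite("pics/j1.png",cv2.resize(q[80:240,250:410],None,fx=3,fy=3))
p,x=pose();print(p,np.degrees(np.arctan2(x[1,0],x[0,0])))
d=np.array([.4075,-.341,.26])-p;print("units to sq",x.T@d/.025)
E
```

```text
[ 0.42776206 -0.12135167  0.25921936] 90.05280409360458
units to sq [-8.785139   -0.81867306 -0.03985763]
```

View pics/j1.png

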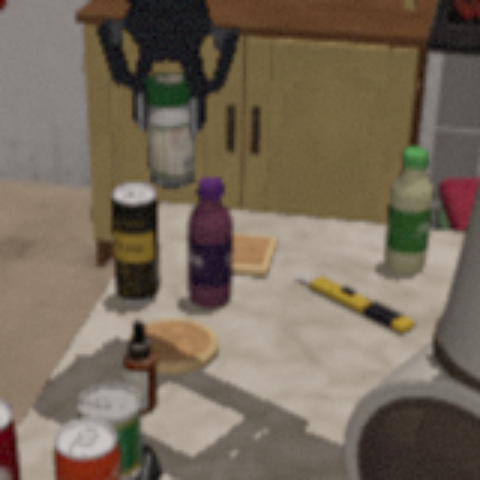

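The jar hangs upright at crop (170,130), its bottom above the purple bottle. The square board is at (250,250). Carrying over.

{"method": "step_arm", "body": {"targets": "0 0 0 -1.5 -0.2 0 -1;0 0 0 -3.2 -0.3 0 -1;0 0 0 -5 -0.5 0 -1;0 0 0 -6.8 -0.7 0 -1;0 0 0 -8.2 -0.8 0 -1;0 0 0 -8.75 -0.8 0 -1;0 0 0 -8.75 -0.8 0 -1;0 0 0 -8.75 -0.8 2 -1;0 0 0 -8.75 -0.8 4 -1;0 0 0 -8.75 -0.8 5.2 -1;0 0 0 -8.75 -0.8 5.6 -1;0 0 0 -8.75 -0.8 5.6 -1"}}

```text
t: 21.65
position: [0.4084, -0.3391, 0.1202]
orientation: [-0.001, 0.706, 0.708, 0.0]
ft_force: [-0.5, -0.4, -1.0]
opening: 0.0442
finger_force: 61.0
```

```bash
python3 - <<'E'
from h import *
p,x=pose();print(p)
d=np.array([.4075,-.341,.074])-p;print("units to sq",x.T@d/.025)
E
```

```text
[ 0.40839657 -0.3390827   0.12022336]
units to sq [-0.08010694 -0.03335844  1.84883649]
```

{"method": "step_arm", "body": {"targets": "0 0 0 -0.05 0 0.8 -1;0 0 0 -0.05 0 1.4 -1;0 0 0 -0.05 0 1.7 -1;0 0 0 -0.05 0 1.85 -1;0 0 0 -0.05 0 1.85 -1;0 0 0 -0.05 0 1.85 -1;0 0 0 -0.05 0 1.85 1;0 0 0 -0.05 0 1.85 1;0 0 0 -0.05 0 1.85 1;0 0 0 -0.05 0 1.85 1;0 0 0 -0.05 0 1.85 1;0 0 0 -0.05 0 1.85 1"}}

```text
t: 22.85
position: [0.4085, -0.3416, 0.0748]
orientation: [-0.0, 0.707, 0.707, 0.0]
ft_force: [-0.3, 0.1, 0.0]
opening: 0.0854
finger_force: 0.0
```

{"method": "step_arm", "body": {"targets": "0 0 0 0 0 -1 1;0 0 0 0 0 -3 1;0 0 0 0 0 -5 1;0 0 0 0 0 -7 1;0 0 0 0 0 -8.5 1;0 0 0 6 0.4 -8.6 1;0 0 0 18 0.8 -8.6 1;0 0 0 18 0.8 -8.6 1;0 0 0 18 0.8 -8.6 1;0 0 0 18 0.8 -8.6 1;0 0 0 18 0.8 -8.6 1;0 0 0 18 0.8 -8.6 1"}}

```text
t: 24.05
position: [0.4235, 0.01, 0.2896]
orientation: [0.0, 0.707, 0.707, 0.0]
ft_force: [1.9, -0.3, -0.3]
opening: 0.0855
finger_force: 0.0
```

```bash
python3 look.py spice_jar_centre round_tin_centre square_board_top round_board_top; python3 - <<'E'
from h import *
p,x=pose();print(p)
d=np.array([.427,.1095,.048])-p;print("units to tin",x.T@d/.025)
E
```

```text
top spice_jar_centre 0.71 [426. 171.] 349 ztop 0.122 rect [ 410. -342.] [41. 45.] 1 circ [ 410. -343.] 23
top round_tin_centre 0.67 [278. 171.] 216 ztop 0.086 rect [427.  97.] [31. 55.] 82 circ [429. 108.] 28
top square_board_top 0.95 [413. 179.] 576 ztop 0.018 rect [ 408. -341.] [91. 92.] 3 circ [ 408. -342.] 60
side spice_jar_centre 0.76 [327. 145.] 230 ztop 0.118 rect [ 410. -295.] [128.  40.] 83 circ [ 407. -294.] 66
side round_tin_centre 0.64 [291. 217.] 381 ztop 0.083 rect [419. 154.] [ 53. 147.] 8 circ [409. 153.] 75
side square_board_top 0.58 [337. 165.] 125 ztop 0.013 rect [ 379. -339.] [96. 40.] 87 circ [ 385. -339.] 49
side round_board_top 0.74 [310. 194.] 370 ztop 0.014 rect [408. -87.] [ 78. 162.] 18 circ [421. -83.] 83
24.55 [0.42403065 0.00697782 0.28930675]
[0.42403065 0.00697782 0.28930675]
units to tin [4.10015913 0.11632833 9.65260928]
```

Jar standing on the square board. Next, the round tin on the mat.

{"method": "step_arm", "body": {"targets": "0 0 0 2 0.1 0 1;0 0 0 3.6 0.1 0 1;0 0 0 4.1 0.1 0 1;0 0 0 4.1 0.1 2 1;0 0 0 4.1 0.1 4 1;0 0 0 4.1 0.1 6 1;0 0 0 4.1 0.1 8 1;0 0 0 4.1 0.1 9 1;0 0 0 4.1 0.1 9.6 1;0 0 0 4.1 0.1 9.6 1;0 0 0 4.1 0.1 9.6 1"}}

```text
t: 25.65
position: [0.4267, 0.11, 0.0499]
orientation: [-0.0, 0.707, 0.707, 0.0]
ft_force: [-0.5, -0.4, -0.1]
opening: 0.085
finger_force: 0.0
```

{"method": "step_arm", "body": {"targets": "0 0 0 0 0 0 -1;0 0 0 0 0 0 -1;0 0 0 0 0 0 -1;0 0 0 0 0 0 -1;0 0 0 0 0 0 -1;0 0 0 0 0 0 -1;0 0 0 0 0 -1 -1;0 0 0 0 0 -3 -1;0 0 0 0 0 -5 -1;0 0 0 0 0 -6.5 -1;0 0 0 0 0 -7 -1;0 0 0 0 0 -7 -1"}}

```text
t: 26.85
position: [0.4269, 0.1106, 0.226]
orientation: [0.001, 0.707, 0.707, 0.001]
ft_force: [-0.4, -0.0, -2.9]
opening: 0.0564
finger_force: 64.7
```

```bash
python3 look.py round_board_top; python3 - <<'E'
from h import *
p,x=pose();print(p)
d=np.array([.428,-.1145,.05])-p;print("units",x.T@d/.025)
E
```

```text
top round_board_top 0.68 [348. 172.] 819 ztop 0.017 rect [ 429. -115.] [98. 96.] 90 circ [ 430. -116.] 50
side round_board_top 0.57 [308. 194.] 353 ztop 0.013 rect [408. -89.] [ 75. 155.] 17 circ [420. -85.] 80
27.05 [0.42576698 0.11049827 0.22267063]
[0.42576698 0.11049827 0.22267063]
units [-8.99921754  0.09915412  6.90762028]
```

{"method": "step_arm", "body": {"targets": "0 0 0 -1.5 0.1 0 -1;0 0 0 -3.3 0.1 0 -1;0 0 0 -5.2 0.1 0 -1;0 0 0 -7 0.1 0 -1;0 0 0 -8.5 0.1 0 -1;0 0 0 -9.03 0.1 0 -1;0 0 0 -9.03 0.1 0 -1;0 0 0 -9.03 0.1 2 -1;0 0 0 -9.03 0.1 4 -1;0 0 0 -9.03 0.1 5 -1;0 0 0 -9.03 0.1 5 -1;0 0 0 -9.03 0.1 5 -1"}}

```text
t: 28.25
position: [0.4293, -0.1144, 0.1]
orientation: [-0.0, 0.706, 0.708, 0.0]
ft_force: [-0.1, -0.3, -1.3]
opening: 0.0563
finger_force: 64.8
```

{"method": "step_arm", "body": {"targets": "0 0 0 0 0 0.8 -1;0 0 0 0 0 1.5 -1;0 0 0 0 0 1.8 -1;0 0 0 0 0 1.93 -1;0 0 0 0 0 1.93 -1;0 0 0 0 0 1.93 -1;0 0 0 0 0 1.93 1;0 0 0 0 0 1.93 1;0 0 0 0 0 1.93 1;0 0 0 0 0 1.93 1;0 0 0 0 0 1.93 1;0 0 0 0 0 1.93 1"}}

```text
t: 29.45
position: [0.4291, -0.1152, 0.0511]
orientation: [-0.0, 0.707, 0.707, 0.0]
ft_force: [-0.5, 0.8, 0.7]
opening: 0.0854
finger_force: 0.0
```

{"method": "step_arm", "body": {"targets": "0 0 0 0 0 -1 1;0 0 0 0 0 -3 1;0 0 0 0 0 -5 1;0 0 0 0 0 -7 1;0 0 0 0 0 -9 1;0 0 0 0 0 -10 1;0 0 0 7 0 -10 1;0 0 0 7 0 -10 1;0 0 0 7 0 -10 1;0 0 0 7 0 -10 1;0 0 0 7 0 -10 1;0 0 0 7 0 -10 1"}}

```text
t: 30.65
position: [0.4288, 0.06, 0.3011]
orientation: [-0.0, 0.706, 0.708, -0.0]
ft_force: [-0.0, 0.1, 0.2]
opening: 0.0857
finger_force: 0.0
```

```bash
python3 look.py round_tin_centre flat_tin_centre spice_jar_centre orange_can_centre purple_bottle_centre dropper_bottle_centre round_board_top; python3 - <<'E'
from h import *
a,_=eyes.grab_frame("top");b,_=eyes.grab_frame("side");a=cv2.resize(a[120:260,150:470],(800,350))
cv2.imwrite("pics/end.png",np.vstack([a,cv2.resize(b[130:330,150:650-10],(800,250*1))]))
E
```

```text
top round_tin_centre 0.6 [349. 167.] 364 ztop 0.086 rect [ 432. -116.] [55. 55.] 43 circ [ 433. -116.] 29
top flat_tin_centre 0.6 [390. 174.] 355 ztop 0.152 rect [ 417. -232.] [28. 28.] 89 circ [ 416. -232.] 15
top flat_tin_centre 0.55 [192. 172.] 680 ztop 0.038 rect [424. 358.] [ 63. 105.] 8 circ [423. 358.] 54
top spice_jar_centre 0.77 [426. 169.] 338 ztop 0.121 rect [ 411. -341.] [41. 43.] 41 circ [ 410. -342.] 22
top purple_bottle_centre 0.92 [388. 173.] 345 ztop 0.153 rect [ 416. -232.] [28. 26.] 88 circ [ 416. -232.] 15
top round_board_top 0.56 [342. 179.] 394 ztop 0.017 rect [ 423. -111.] [98. 82.] 61 circ [ 429. -115.] 49
side round_tin_centre 0.61 [307. 182.] 441 ztop 0.082 rect [ 430. -114.] [51. 64.] 16 circ [ 430. -115.] 33
side flat_tin_centre 0.89 [256. 293.] 1105 ztop 0.035 rect [421. 359.] [ 63. 107.] 9 circ [420. 359.] 56
side spice_jar_centre 0.73 [330. 146.] 274 ztop 0.118 rect [ 398. -301.] [ 39. 136.] 13 circ [ 403. -300.] 69
side spice_jar_centre 0.48 [269. 312.] 598 ztop 0.013 rect [406. 381.] [178.  84.] 71 circ [392. 386.] 93
side spice_jar_centre 0.32 [295. 234.] 250 ztop 0.013 rect [389. 141.] [ 38. 167.] 19 circ [405. 147.] 83
side orange_can_centre 0.86 [280. 246.] 1072 ztop 0.131 rect [405. 232.] [48. 52.] 18 circ [404. 231.] 26
side purple_bottle_centre 0.67 [319. 161.] 574 ztop 0.146 rect [ 412. -230.] [27. 26.] 17 circ [ 411. -228.] 15
side dropper_bottle_centre 0.6 [297. 202.] 299 ztop 0.090 rect [430.   3.] [ 9. 12.] 16 circ [430.   2.] 7
side round_board_top 0.46 [314. 196.] 190 ztop 0.013 rect [ 402. -102.] [95. 46.] 67 circ [ 417. -109.] 48
31.45 [0.42892258 0.05982912 0.3011767 ]
```

View pics/end.png

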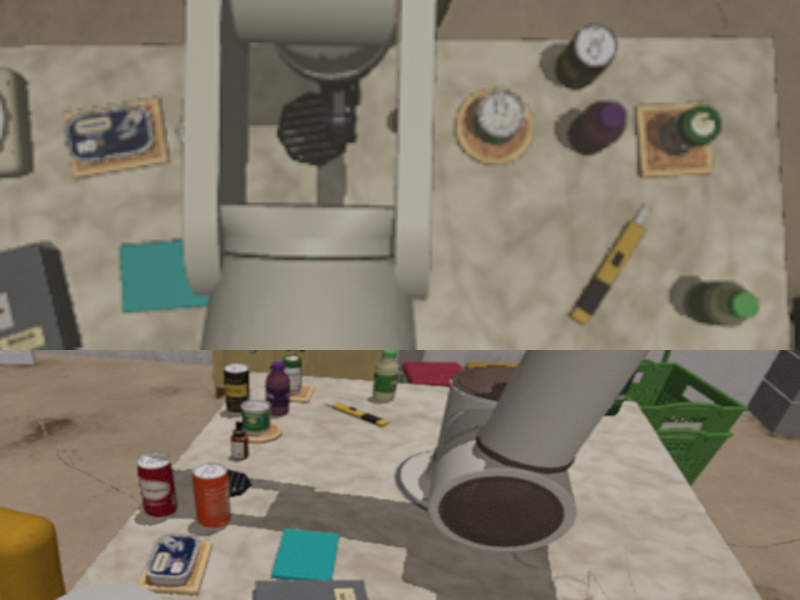

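All three stand centred on their boards: round tin at (498,120), jar at (690,130) and flat tin at (112,132). The bystanders are undisturbed and the arm is clear, so I'm handing in.

```bash
python3 -c "
from plant import manip
print(manip.close_job())"
```

```text
the job is handed in; nothing more can be done
None
```

The job is handed in at about 31 s: by the last camera check, the round tin, spice jar and flat tin each stand within about 4 mm of the middle of their own boards, and the three bystanders have not moved; no verdict was returned.

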